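# Walk a power module round to the fence

## Task

The heavy aluminium power module on the repair mat stands skewed, more or less end-on to the aluminium fence. Walk it round with fingertip pushes near its corners, out in the open and at least 3 cm clear of the fence, until one of its long sides faces the fence squarely; then push it straight forward until that long side lies flush against the fence, no part of it overhanging the fence's ends, and let go. Only push it: do not pinch, lift or tip it, do not let it touch the fence while it is still skewed, and leave the other things on the bench where they are.

Things in the scene. Friction and masses are not known exactly. Their poses are not given: they have to be found in the camera images.
- module: The power module: a plain solid aluminium block, 92 mm along its own x, 130 mm along its own y, 42 mm high, ribbed top, 0.7 to 1 kg; a steady push of 4 to 10 N slides it (20 N at first touch). Its long sides (own x = -46 and +46 mm) are alike; either may face the fence. Its long axis starts 46 to 90 degrees from parallel to the fence, in either sense. Origin: centre of its underside.
- module_center (a point): The centre of the power module, half-way up (21 mm above its underside).
- fence: The fence, fixed: an aluminium angle, its upright front face 240 mm long (own y) and 30 mm high, 8 mm thick, a 5 mm foot with two clamp screws reaching 53 mm back. Origin: bottom of the middle of the front face; own x points away from the robot, so the face is its plane x = 0. Flush: the module centre at x = -46 mm in this frame; it starts at x = -135 to -155 mm.
- cell: A blue battery cell, 26 mm diameter, 65 mm high, rests upright; not part of the job, leave it alone. Origin at the centre of its underside.
- pot: A small open white plastic pot, 48 mm diameter, 32 mm high, rests upright; not part of the job, leave it alone. Origin at the centre of its underside.
- spool: A green solder spool, 52 mm diameter, 34 mm high, rests upright; not part of the job, leave it alone. Origin at the centre of its underside.
- knob: A black instrument knob, 34 mm diameter, 28 mm high, rests upright; not part of the job, leave it alone. Origin at the centre of its underside.
- torch: A black pocket torch standing on its head, 40 mm diameter, 120 mm high, rests upright; not part of the job, leave it alone. Origin at the centre of its underside.
- driver: A screwdriver with an orange handle, 170 mm long, lying along its own x; not part of the job, leave it alone.
Not all that is in view belongs to the job. What is shaped like the module but turquoise is not meant.

How it is judged (in metres and radians):
On the way, in this order (a step that is already met when the one before it is completed fails the run):
1. the module has been turned, clear of the fence, until a long side faces the fence (within 11 degrees) (angle between the y axis of module and the y axis of fence, either way round below 0.2 rad and x of module_center in the frame of fence below -0.07 m), for 0.1 s.
2. the module lies flush against the fence (x of module_center in the frame of fence above -0.05 m and angle between the y axis of module and the y axis of fence, either way round below 0.05 rad and y of module_center in the frame of fence between -0.055 and 0.055 m and height (world z) of module below 0.004 m and angle between module's own z axis and vertical below 0.05 rad), for 0.2 s.
At the end, for the whole second after the job is handed in: The module rests flat on the bench with a long side against the fence: square to it within 0.05 rad, its centre at most 50 mm from the face (gap at most 4 mm), its whole length in front of the fence (centre within 55 mm of the fence's middle), at rest and untouched (all of step 2 and linear speed of module below 0.01 m/s and angular speed of module below 0.05 rad/s).
It fails at once if the module is lifted (more than 8 mm) or tipped (more than 0.2 rad) (height (world z) of module above 0.008 m or angle between module's own z axis and vertical above 0.2 rad).
It fails at once if the module touches the fence while more than 0.3 rad askew (contact force between module and fence above 0.5 N and angle between the y axis of module and the y axis of fence, either way round above 0.3 rad).
It fails at once if another thing on the bench is moved more than 30 mm or tipped over (distance of any of cell, pot, spool, knob, torch, driver from where it was at the start of the episode above 0.03 m or angle between any of cell, pot, spool, knob, torch's own z axis and vertical above 0.5 rad).
It also fails if it takes over 61 s, if anything falls off the work surface, if the arm or the gripper's body presses on something with over 40 N, if the wrist force passes 120 N, or if a joint passes its speed limit or range.

## Robot

A 6-joint arm with a two-finger parallel gripper is mounted at the origin on the work surface. World frame = base frame: x ahead of the robot, y to its left, z up, the work surface at z = 0. Lengths are in mm, angles in degrees, forces in N, time in s.
With the tool pointing down it reaches from about 325 to 900 mm from the base axis. Payload 3.5 kg.
Tool frame: the origin (TCP) lies between the finger pads; the fingertips stand 25 mm ahead of it and the grasp point (between the pads) lies 6 mm ahead of it (tip_extent is the distance from the TCP to the fingertips, in mm); z points along the fingers, y is the direction in which the jaws open and shut (so a half turn about z gives the same grasp; the last joint's range is limited). The gripper opens to 85 mm and grips with 20 to 120 N. Pads are 22 mm wide; open, the fingers measure 114 mm over their backs; the gripper's body (76 mm by 85 mm) begins 54 mm behind the grasp point. The pads swing forward as they close: fully open they stand 13 mm farther back than shut.
Start: joints at [60.481, 15.837, -1.513, 72.651, 0, 84.076], TCP at [250.168, 572.746, 256.313] pointing down, gripper open.
Joint ranges: [-178.77, 178.77], [-48.84, 107.48], [-61.69, 71.31], [-111.58, 123.2], [-90, 87.43], [-180, 180]. Speed limits (degrees/s): [147.25, 147.25, 180, 180, 180, 180].

## Interface

Orientations are given as [roll, pitch, yaw] about the fixed x, y, z axes, in that order (R = Rz(yaw) Ry(pitch) Rx(roll)).
In Python, from bench import read_state, read_camera, job_done, tip_extent gives the robot as it stands.
- The arm moves only by the shell command python3 -m crank 'ROWS' [OPENING] [FORCE]. ROWS is JSON, a list that holds one entry, the list of rows, each a list of 4 numbers: the shift along the tool's x, y, z in m, then the turn about the tool's z in degrees. In form: [[[dx, dy, dz, turn], ...]]. A call has exactly 8 rows; each row shifts and turns the pose as measured when the row begins, along the tool's axes as they then stand; what a row does not reach is not made up. A row lasts 1/12 s, in which the tool goes at most 41.7 mm and 7.16 degrees, less where a joint would pass 70% of its speed; a pose out of reach is approached as far as the arm can. A call with a gripper value outside its range is refused whole. OPENING is the opening, from 0 (shut) to 1 (fully open), set as the call begins (- or left out, the last holds). The fingers move at their own pace and stop on an object; FORCE is the grip in N (left out, the last holds). Time passes only in rows, so rows that do not move let the fingers close, or fill a call up. It gives the time, the measured TCP pose, the force and the opening at its end, in the units of the state.
- read_state(): the state, without advancing time (a new reading comes with each control period).
- read_camera(name): name is "scene" or "top"; returns a dict with "pixels" (420x560x3 uint8, red, green, blue), "fx", "fy", "cx", "cy" (pixels), "extrinsics" (4x4, takes a point from world to camera coordinates). Camera axes: x right, y down, z forward; pixel columns grow to the right and rows downward; lengths in mm; the calibration is good to about 2 mm. A picture is of the moment at which its call begins. There is no depth.
- job_done(): hands the job in, once; it reports no verdict.
The state is a dict: "time_s": time; "joint_pos": joint angles; "qvel": joint speeds; "effort": joint torques, N m; "tool_pos": TCP position; "ee_rot": TCP orientation; "ft_force": force on the tool from outside, world axes, zero at the start; "torque": the same for the moment, N m; "gripper_width": opening from 0.0 (shut) to 1.0 (fully open).
Only numpy, scipy, OpenCV 4.12 (cv2) and the standard library are available. Lean on these libraries where they do the work, as an engineer would, in place of code of your own. Each camera call takes 0.05 s, during which the arm holds its last target.

## Working session

There is one attempt and no reset: what is moved stays moved. The work goes in short steps, Python scripts to look and compute and a shell command to move; the robot and the scene stay as the last step left them, time stands still between calls to the robot, and variables do not carry over. Pictures are saved under pics/ and viewed, and the job is handed in when it is done.

```bash
ls; mkdir -p pics; python3 - <<'E'
from bench import *
import cv2,numpy as np
for n in("scene","top"):
    c=read_camera(n); cv2.imwrite(f"pics/{n}0.png",c["pixels"][:,:,::-1]); print(n,c["fx"],c["cx"],c["cy"],np.round(c["extrinsics"],3).tolist())
print(read_state()); print(tip_extent() if callable(tip_extent) else tip_extent)
E
```

```text
pics
scene 421.03311643550666 277.8668198616478 211.35621075690966 [[-0.705, 0.709, -0.019, 311.752], [0.558, 0.538, -0.632, -250.972], [-0.438, -0.456, -0.775, 1283.508], [0.0, 0.0, 0.0, 1.0]]
top 394.8682720167241 276.9197010508475 212.98334481278937 [[0.047, -0.999, -0.005, 26.134], [-0.978, -0.045, -0.201, 476.209], [0.201, 0.014, -0.98, 1173.814], [0.0, 0.0, 0.0, 1.0]]
{'time_s': 0.1, 'joint_pos': array([ 6.04813424e+01,  1.58758171e+01, -1.58994552e+00,  7.26511487e+01,
       -1.30722590e-03,  8.40765978e+01]), 'qvel': array([ 0.00931223, -0.09911358,  0.25802943,  0.07311857,  0.08364943,
       -0.04863324]), 'effort': array([ 1.74605452e-04, -4.46707284e+01,  2.96128678e+01,  8.48253141e-03,
       -8.74325269e-05,  9.28124138e-07]), 'tool_pos': array([249.84941637, 572.16914105, 255.25101781]), 'ee_rot': array([-1.79883578e+02, -1.07648505e-02,  1.56404735e+02]), 'ft_force': array([ 0.09954379, -0.04790187,  0.00806019]), 'torque': array([-0.00617089, -0.01067114, -0.02289985]), 'gripper_width': 0.9960991963774266}
25.0
```

View pics/scene0.png

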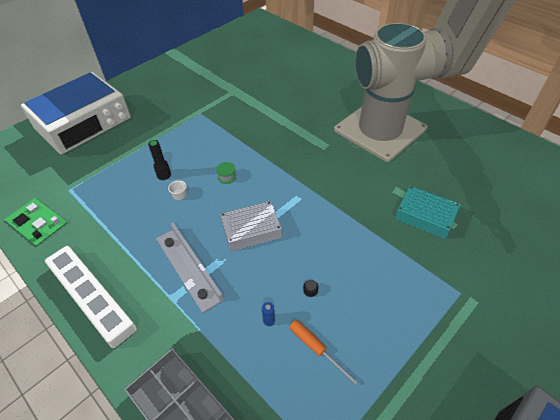

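View pics/top0.png

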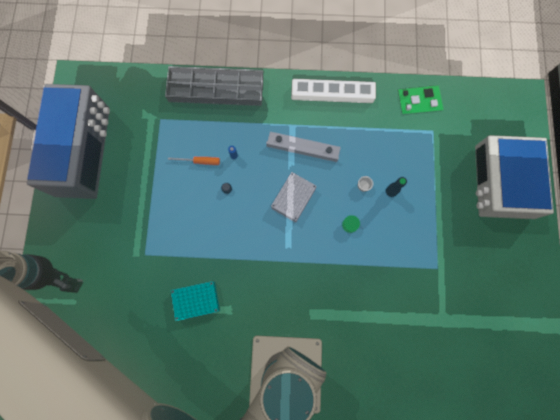

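The pictures show two module-like blocks: the grey ribbed one at top (294,197) / scene (251,225), and the turquoise one at top (195,301) / scene (429,211). The grey one is wanted. The fence is at top (303,147). I'll check that with a close crop.

```bash
python3 - <<'E'
import cv2,numpy as np
t=cv2.imread("pics/top0.png")[120:240,220:380]
s=cv2.imread("pics/scene0.png")[180:320,140:310]
cv2.imwrite("pics/ct0.png",cv2.resize(t,None,fx=5,fy=5,interpolation=cv2.INTER_CUBIC))
cv2.imwrite("pics/cs0.png",cv2.resize(s,None,fx=4.2,fy=4.2,interpolation=cv2.INTER_CUBIC))
E
```

```text
(no output)
```

View pics/ct0.png

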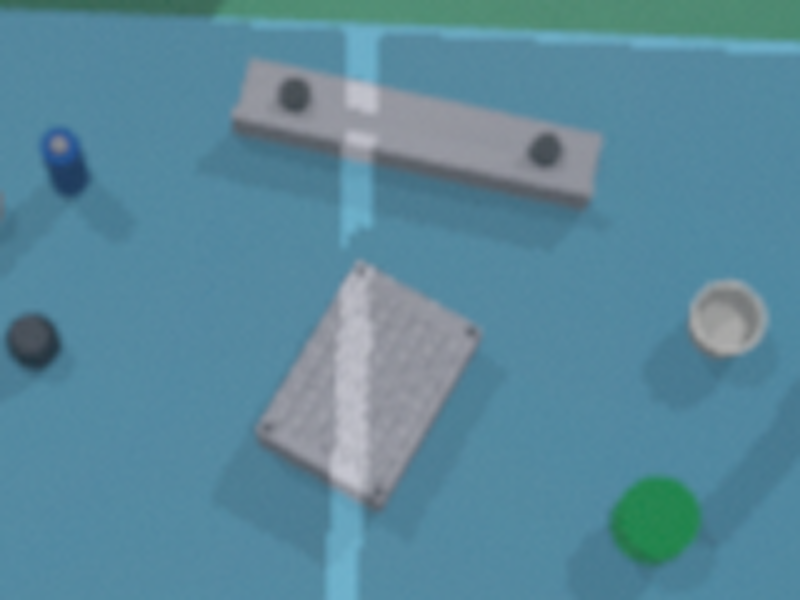

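View pics/cs0.png

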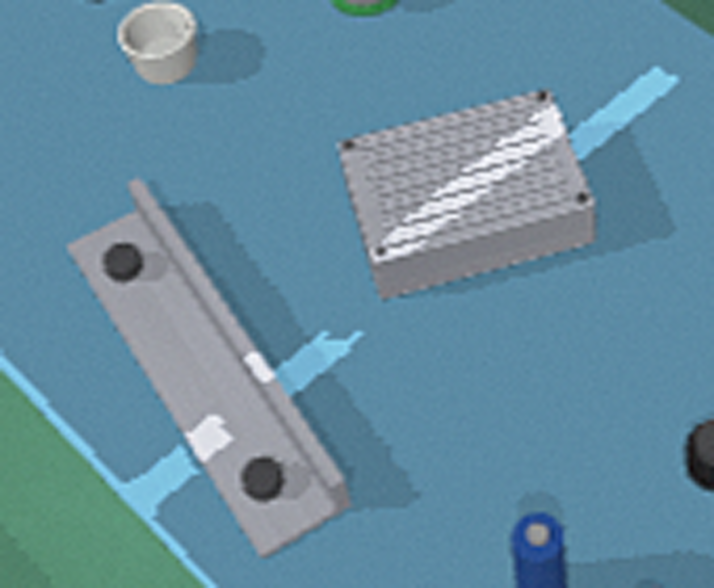

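The crop confirms it: grey, ribbed, four corner screws. The module's top corners in the crop are about (360,263), (480,333), (378,507) and (260,432). The fence's front bottom edge runs from (235,128) to (588,207).

```bash
cat > h.py <<'E'
import cv2,numpy as np
from bench import *
def ray(c,uv,z):
    E=np.array(c["extrinsics"]);R,t=E[:3,:3],E[:3,3];o=-R.T@t
    uv=np.atleast_2d(uv).astype(float)
    d=np.c_[(uv[:,0]-c["cx"])/c["fx"],(uv[:,1]-c["cy"])/c["fy"],np.ones(len(uv))]@R
    s=(z-o[2])/d[:,2]; return (o+d*s[:,None])[:,:2]
def proj(c,p):
    E=np.array(c["extrinsics"]);q=np.atleast_2d(p)@E[:3,:3].T+E[:3,3]
    return np.c_[q[:,0]/q[:,2]*c["fx"]+c["cx"],q[:,1]/q[:,2]*c["fy"]+c["cy"]]
def mask(c,thr,roi):
    p=c["pixels"];h=cv2.cvtColor(p,cv2.COLOR_RGB2HSV)
    m=((h[:,:,1]<50)&(h[:,:,2]>thr)).astype(np.uint8)*255
    r=np.zeros_like(m);x0,y0,x1,y1=roi;r[y0:y1,x0:x1]=m[y0:y1,x0:x1];return r
E
python3 - <<'E'
from h import *
np.set_printoptions(precision=1,suppress=True)
c=read_camera("top"); s=read_camera("scene")
h=cv2.cvtColor(c["pixels"],cv2.COLOR_RGB2HSV)
f=lambda x,y:(220+x/5-.4,120+y/5-.4)
print("samples top",h[197,300],"side",h[int(f(310,465)[1]),int(f(310,465)[0])], "fence face",h[153,320], h[157,300])
q=ray(c,[f(360,263),f(480,333),f(378,507),f(260,432)],42);print(q, np.linalg.norm(q-np.roll(q,-1,0),axis=1),q.mean(0))
print("fence bottom",ray(c,[f(235,128),f(588,207)],0),"top",ray(c,[f(237,117),f(590,194)],30))
g=lambda x,y:(140+x/4.2-.4,180+y/4.2-.4)
print("scene fence top",ray(s,[g(132,183),g(348,490)],30))
q=ray(s,[g(340,145),g(545,92),g(594,205),g(380,257)],42);print(q, np.linalg.norm(q-np.roll(q,-1,0),axis=1),q.mean(0))
for n,uv,z in(("pot",(365,181),32),("spool",(351,223),34),("knob",(226,187),28),("cell",f(60,140),65),("torch",(402,181),120)):print(n,ray(c,uv,z))
for t in(110,130,140,150):
    m=mask(c,t,(250,165,340,230)); cs,_=cv2.findContours(m,0,cv2.CHAIN_APPROX_NONE);k=max(cs,key=cv2.contourArea)
    w=ray(c,k[:,0],42).astype(np.float32);print(t,cv2.minAreaRect(w))
E
```

```text
samples top [113  20 154] side [111  26 127] fence face [115  19 159] [ 99 126 138]
[[610.2   8. ]
 [567.6 -69.5]
 [453.1  -9.4]
 [497.3  66. ]] [ 88.4 129.3  87.4 126.9] [532.   -1.2]
fence bottom [[ 713.7   94.3]
 [ 668.9 -142. ]] top [[ 709.6   91.8]
 [ 667.2 -139. ]]
scene fence top [[ 671.1 -140.4]
 [ 712.   101.6]]
[[573.4 -66.2]
 [462.1  -9.1]
 [501.7  70.8]
 [609.7  10.9]] [125.1  89.2 123.5  85.2] [536.7   1.6]
pot [[ 594.7 -227.1]]
spool [[ 456.3 -183.5]]
knob [[555.8 215. ]]
cell [[675.4 201.1]]
torch [[ 573.2 -317.5]]
110 ((531.6041259765625, -0.5815658569335938), (92.27202606201172, 134.8973388671875), 62.77217102050781)
130 ((531.6041259765625, -0.5815658569335938), (92.27202606201172, 134.8973388671875), 62.77217102050781)
140 ((531.9115600585938, 0.07032012939453125), (91.11805725097656, 134.76051330566406), 62.6193962097168)
150 ((532.2564086914062, 0.7917022705078125), (89.84151458740234, 134.60549926757812), 62.447593688964844)
```

```bash
cat >> h.py <<'E'
A=np.radians(-10.2);N=np.array([np.cos(A),np.sin(A)]);Y=np.array([-N[1],N[0]]);O=np.array([690.5,-22.5])
def fen(p): d=np.atleast_2d(p)-O; return np.c_[d@N,d@Y]
def st():
    s=read_state();p=s["tool_pos"]
    print("t %.2f TCPfence %s z %.1f yaw %.1f rp %s F %s grip %.2f j %s"%(s["time_s"],np.round(fen(p[:2])[0],1),p[2],s["ee_rot"][2],np.round(s["ee_rot"][:2],1),np.round(s["ft_force"],1),s["gripper_width"],np.round(s["joint_pos"])))
def mod(name=None,thr=140):
    c=read_camera("top");m=mask(c,thr,(230,164,360,260))
    cs,_=cv2.findContours(m,0,cv2.CHAIN_APPROX_NONE);k=max(cs,key=cv2.contourArea)
    w=fen(ray(c,k[:,0],42)).astype(np.float32);r=cv2.minAreaRect(w)
    b=cv2.boxPoints(r);e=b[1]-b[0];f=b[2]-b[1];l=e if np.hypot(*e)>np.hypot(*f) else f
    print("module fence c %s size %s long axis vs fence y %.1f deg"%(np.round(r[0],1),np.round(r[1],1),(np.degrees(np.arctan2(l[1],l[0]))-90+90)%180-90));print(np.round(b,0).tolist())
    if name: cv2.imwrite(name,cv2.resize(c["pixels"][130:250,210:370,::-1],None,fx=5,fy=5))
E
python3 -c "
from h import *
st();mod()"
```

```text
t 0.20 TCPfence [-538.9  507.4] z 255.6 yaw 156.4 rp [-179.9   -0. ] F [-0.7  0.6 -0.3] grip 1.00 j [60. 16. -2. 73. -0. 84.]
module fence c [-160.6   -5.7] size [ 91.1 133.8] long axis vs fence y 72.8 deg
[[-238.0, -29.0], [-110.0, -69.0], [-83.0, 18.0], [-211.0, 58.0]]
```

```bash
python3 -m crank '[[[0,0,0,-6.7],[0,0,0,-6.7],[-0.02,-0.02,0.01,0],[-0.028,-0.028,0.01,0],[-0.028,-0.028,0.01,0],[-0.028,-0.028,0.01,0],[-0.028,-0.028,0.01,0],[-0.028,-0.028,0.01,0]]]' 0 40; python3 -c "
from h import *
st()"
```

```text
time_s: 0.92
tool_pos: [383.0, 391.4, 195.2]
ee_rot: [179.5, 0.1, 171.3]
ft_force: [1.1, 0.5, 0.1]
gripper_width: -0.002
t 0.92 TCPfence [-376.   352.9] z 195.2 yaw 171.3 rp [1.795e+02 1.000e-01] F [1.1 0.5 0.1] grip -0.00 j [ 39.  10. -16.  63.   0.  47.]
```

```bash
python3 -m crank '[[[-0.028,-0.028,0.005,1.4],[-0.028,-0.028,0.005,0],[-0.028,-0.028,0.005,0],[-0.028,-0.028,0.005,0],[-0.028,-0.028,0.005,0],[-0.028,-0.028,0.005,0],[-0.025,-0.025,0.005,0],[-0.015,-0.015,0.005,0]]]'; python3 -c "
from h import *
st()"
```

```text
time_s: 1.58
tool_pos: [558.8, 135.3, 150.9]
ee_rot: [179.5, 0.2, 169.8]
ft_force: [0.1, -0.5, -0.7]
gripper_width: -0.003
t 1.58 TCPfence [-157.5  132. ] z 150.9 yaw 169.8 rp [179.5   0.2] F [ 0.1 -0.5 -0.7] grip -0.00 j [  7.  15. -16.  59.   0.  17.]
```

```bash
python3 -m crank '[[[-0.014,-0.014,0.01,0],[-0.014,-0.014,0.01,0],[-0.014,-0.014,0.01,0],[-0.01,-0.01,0.01,0],[0,0,0.01,0],[0,0,0.01,0],[0,0,0,0],[0,0,0,0]]]'; python3 -c "
from h import *
st()"
```

```text
time_s: 2.25
tool_pos: [605.2, 67.1, 85.6]
ee_rot: [179.5, 0.2, 169.3]
ft_force: [0.4, -0.4, 0.3]
gripper_width: -0.0
t 2.25 TCPfence [-99.9  73.1] z 85.6 yaw 169.3 rp [179.5   0.2] F [ 0.4 -0.4  0.3] grip -0.00 j [  0.  22. -15.  53.   0.  11.]
```

```bash
python3 -m crank '[[[-0.002,-0.002,0.01,-0.5],[0,-0.003,0.01,0],[0,-0.003,0.01,0],[0,-0.003,0.01,0],[0,-0.002,0.006,0],[0,0,0,0],[0,0,0,0],[0,0,0,0]]]'; python3 -c "
from h import *
st();mod('pics/a1.png')"
```

```text
time_s: 2.92
tool_pos: [602.6, 56.5, 34.8]
ee_rot: [179.5, 0.1, 170.1]
ft_force: [-0.5, -0.5, 0.3]
gripper_width: -0.002
t 2.92 TCPfence [-100.5   62.2] z 34.8 yaw 170.1 rp [1.795e+02 1.000e-01] F [-0.5 -0.5  0.3] grip -0.00 j [ -1.  25. -18.  47.   0.   9.]
module fence c [-112.6  -39.1] size [51.1 21.8] long axis vs fence y -18.1 deg
[[-131.0, -60.0], [-110.0, -67.0], [-94.0, -18.0], [-115.0, -11.0]]
```

View pics/a1.png

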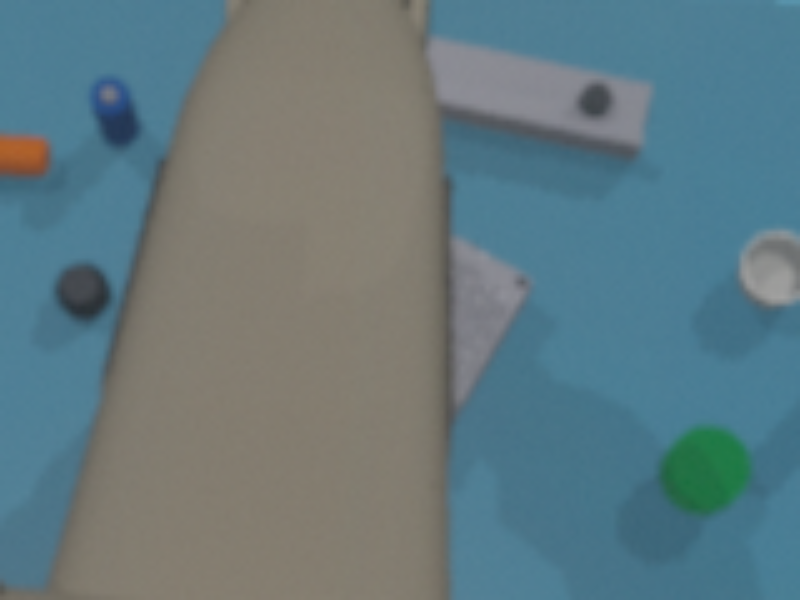

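The arm hides most of the module in the top view, leaving only its right corner at (525,283). I'll use the scene camera instead.

```bash
python3 -c "
from h import *
c=read_camera('scene');cv2.imwrite('pics/a2.png',cv2.resize(c['pixels'][160:310,140:340,::-1],None,fx=4,fy=4))"
```

```text
(no output)
```

View pics/a2.png

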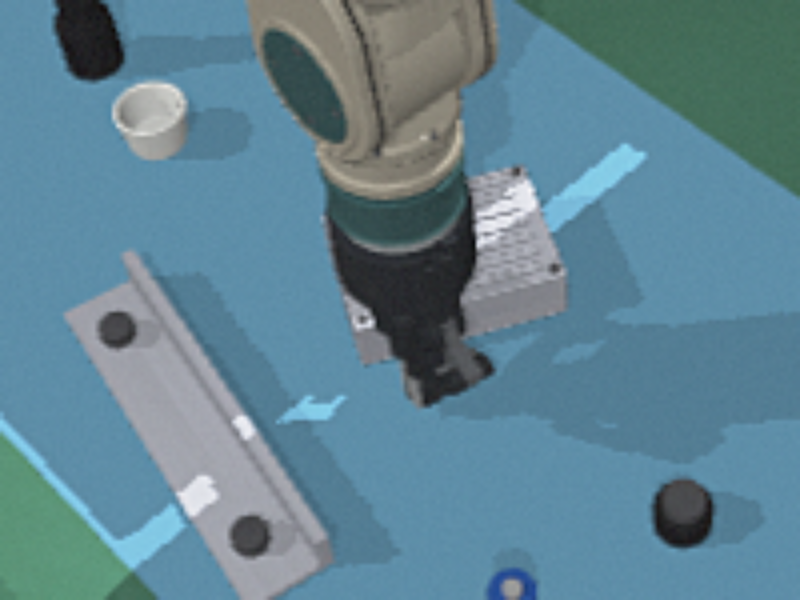

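```bash
python3 -m crank '[[[0,-0.008,0,0],[0,-0.007,0,0],[0,-0.006,0,0],[0,-0.006,0,0],[0,-0.006,0,0],[0,-0.006,0,0],[0,-0.006,0,0],[0,-0.006,0,0]]]'; python3 -c "
from h import *
st();c=read_camera('scene');cv2.imwrite('pics/a3.png',cv2.resize(c['pixels'][160:310,140:340,::-1],None,fx=4,fy=4))"
```

```text
time_s: 3.68
tool_pos: [597.6, 3.0, 37.3]
ee_rot: [179.2, 0.6, 170.2]
ft_force: [0.3, 1.6, -1.5]
gripper_width: 0.004
t 3.68 TCPfence [-96.    8.6] z 37.3 yaw 170.2 rp [179.2   0.6] F [ 0.3  1.6 -1.5] grip 0.00 j [ -6.  24. -19.  46.   1.   4.]
```

View pics/a3.png

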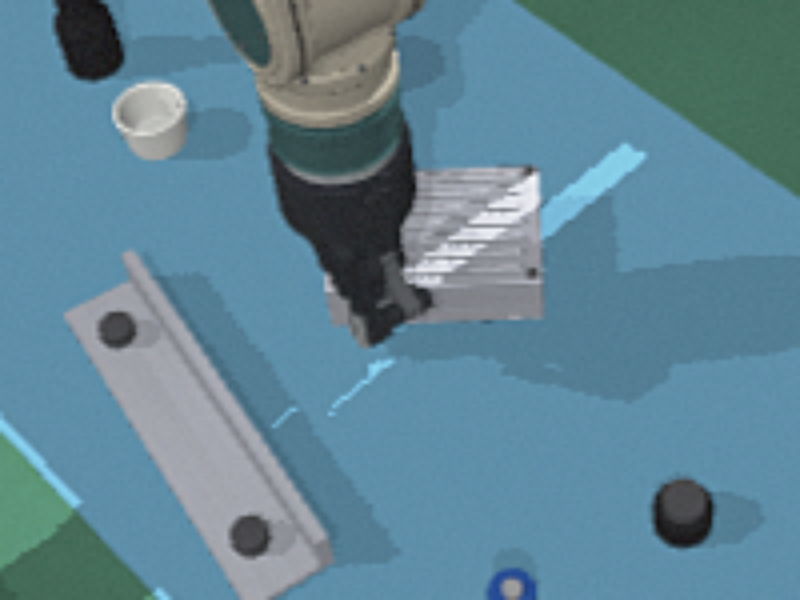

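```bash
python3 -m crank '[[[0.001,-0.006,0,0],[0.001,-0.006,0,0],[0.001,-0.006,0,0],[0.001,-0.006,0,0],[0.001,-0.006,0,0],[0.001,-0.006,0,0],[0,0,0,0],[0,0,0,0]]]'; python3 -c "
from h import *
st();c=read_camera('scene');cv2.imwrite('pics/a4.png',cv2.resize(c['pixels'][160:310,140:340,::-1],None,fx=4,fy=4))"
```

```text
time_s: 4.4
tool_pos: [584.3, -36.5, 37.4]
ee_rot: [179.2, 0.7, 170.1]
ft_force: [1.0, 1.9, -0.6]
gripper_width: 0.0
t 4.40 TCPfence [-102.   -32.6] z 37.4 yaw 170.1 rp [179.2   0.7] F [ 1.   1.9 -0.6] grip 0.00 j [-10.  23. -21.  46.   1.  -0.]
```

View pics/a4.png

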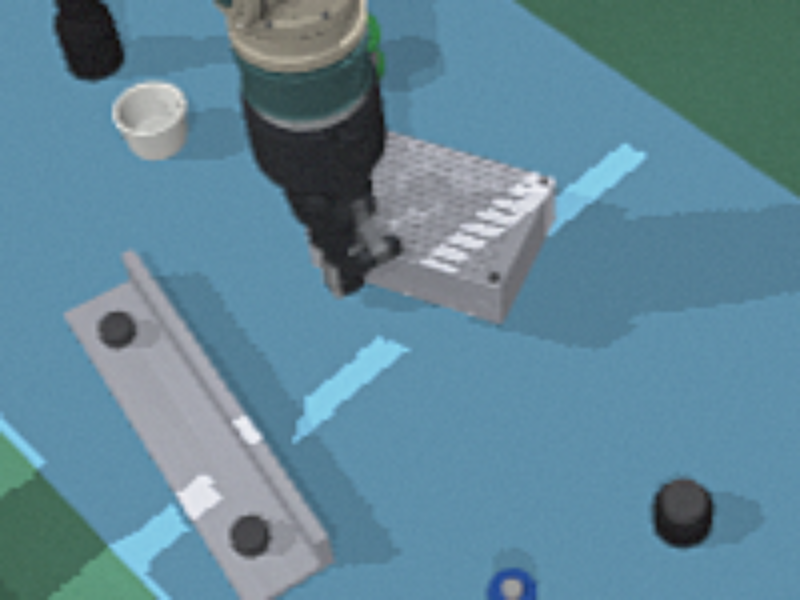

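```bash
python3 -m crank '[[[-0.008,0.015,0,0],[-0.005,0.02,0,0],[0,0.01,-0.03,0],[0,0,-0.03,0],[0,0,-0.03,0],[0,0.035,-0.01,0],[0,0.035,0,0],[0,0.035,0,0]]]'; python3 -c "
from h import *
st();mod('pics/a5.png')"
```

```text
time_s: 5.12
tool_pos: [617.1, 104.1, 139.4]
ee_rot: [-179.9, -0.1, 169.4]
ft_force: [-0.4, 1.3, -0.1]
gripper_width: 0.0
t 5.12 TCPfence [-94.7 111.6] z 139.4 yaw 169.4 rp [-1.799e+02 -1.000e-01] F [-0.4  1.3 -0.1] grip 0.00 j [  4.  21. -10.  60.  -0.  14.]
module fence c [-232.2  106.7] size [306.2 142.7] long axis vs fence y -75.7 deg
[[-398.0, 138.0], [-363.0, -0.0], [-66.0, 75.0], [-101.0, 214.0]]
```

View pics/a5.png

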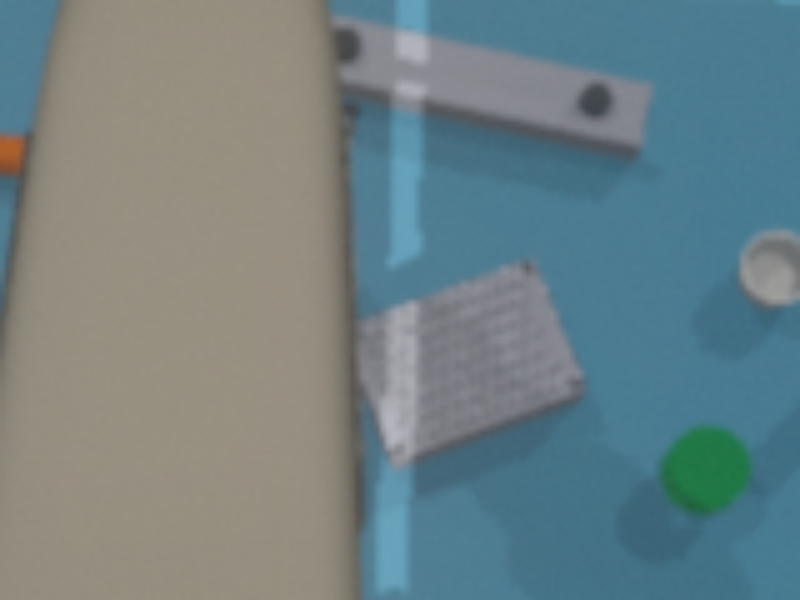

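The module's corners in the crop are A (528,265), B (582,385), C (400,460) and D (about 355,325). It has turned clockwise by more than half of what is needed.

```bash
cat >> h.py <<'E'
def pts(l,z=42):
    c=read_camera("top");q=fen(ray(c,[(210+x/5-.4,130+y/5-.4) for x,y in l],z));print(np.round(q,1).tolist());return q
E
python3 -c "
from h import *
q=pts([(528,265),(582,385),(400,460)])
d=q[1]-q[2];print(np.degrees(np.arctan2(d[1],d[0])),np.linalg.norm(d),np.linalg.norm(q[0]-q[1]),(q[0]+q[2])/2)"
```

```text
[[-101.4, -64.4], [-170.0, -113.1], [-241.7, -12.7]]
-54.47645081473155 123.38043056495889 84.1313819733911 [-171.536854    -38.52193935]
```

```bash
python3 -m crank '[[[0.022,-0.022,0,-0.4],[0.025,-0.024,0,0],[0.025,-0.024,0,0],[0.025,-0.024,0,0],[0.025,-0.024,0,0],[0.025,-0.024,0,0],[0.02,-0.018,0,0],[0.01,-0.008,0,0]]]'; python3 -c "
from h import *
st()"
```

```text
time_s: 5.88
tool_pos: [404.3, -32.9, 135.4]
ee_rot: [-179.3, -0.5, 170.8]
ft_force: [0.3, -0.6, -0.4]
gripper_width: 0.003
t 5.88 TCPfence [-279.8  -60.9] z 135.4 yaw 170.8 rp [-179.3   -0.5] F [ 0.3 -0.6 -0.4] grip 0.00 j [-13.  -0. -36.  55.  -1.  -4.]
```

```bash
python3 -m crank '[[[0,0,0.016,1],[-0.003,0.003,0.018,0],[-0.003,0.002,0.018,0],[0,0,0.018,0],[0,0,0.016,0],[0,0,0.008,0],[0,0,0,0],[0,0,0,0]]]'; python3 -c "
from h import *
st();mod('pics/b1.png')"
```

```text
time_s: 6.55
tool_pos: [398.2, -36.1, 36.9]
ee_rot: [-178.7, -1.1, 169.3]
ft_force: [-0.1, 0.1, -0.4]
gripper_width: -0.003
t 6.55 TCPfence [-285.2  -65.1] z 36.9 yaw 169.3 rp [-178.7   -1.1] F [-0.1  0.1 -0.4] grip -0.00 j [-14.   8. -42.  41.  -1.  -3.]
module fence c [-180.    12.6] size [41.7 95.3] long axis vs fence y 84.5 deg
[[-229.0, -4.0], [-135.0, -13.0], [-131.0, 29.0], [-225.0, 38.0]]
```

View pics/b1.png

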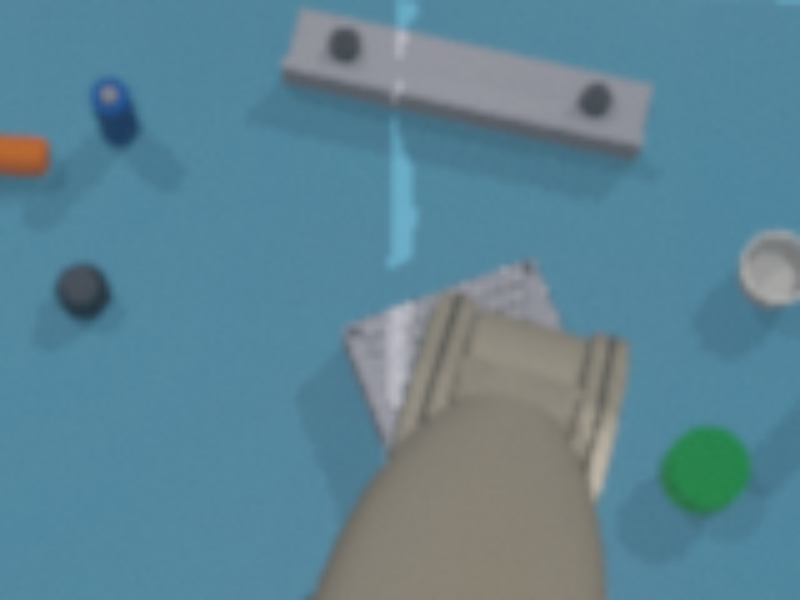

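```bash
python3 -m crank '[[[-0.008,0.006,0,0.4],[-0.008,0.0055,0,0],[-0.007,0.0045,0,0],[-0.006,0.004,0,0],[-0.006,0.003,0,0],[-0.006,0.003,0,0],[-0.006,0.003,0,0],[-0.006,0.003,0,0]]]'; python3 -c "
from h import *
st();mod('pics/b2.png')"
```

```text
time_s: 7.27
tool_pos: [458.6, -12.5, 37.9]
ee_rot: [-178.4, -1.5, 168.9]
ft_force: [-9.4, -1.1, 6.7]
gripper_width: -0.004
t 7.27 TCPfence [-230.   -31.2] z 37.9 yaw 168.9 rp [-178.4   -1.5] F [-9.4 -1.1  6.7] grip -0.00 j [ -9.  14. -35.  43.  -1.   2.]
module fence c [-74.8 -20.9] size [20.2 62.9] long axis vs fence y 1.0 deg
[[-85.0, 10.0], [-84.0, -53.0], [-64.0, -52.0], [-65.0, 11.0]]
```

View pics/b2.png

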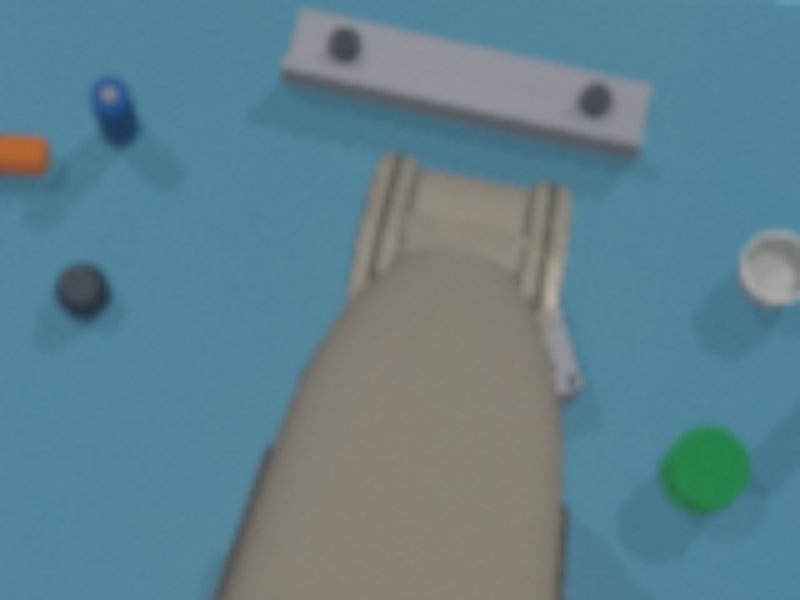

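```bash
python3 -m crank '[[[-0.006,0.003,0,0],[-0.006,0.003,0,0],[-0.006,0.003,0,0],[-0.006,0.003,0,0],[0,0,0,0],[0,0,0,0],[0,0,0,0],[0,0,0,0]]]'; python3 -c "
from h import *
st();c=read_camera('scene');cv2.imwrite('pics/b3.png',cv2.resize(c['pixels'][160:310,140:340,::-1],None,fx=4,fy=4))"
```

```text
time_s: 7.98
tool_pos: [471.5, -3.7, 33.4]
ee_rot: [-177.9, -3.4, 169.0]
ft_force: [-2.3, -0.2, 1.8]
gripper_width: 0.001
t 7.98 TCPfence [-218.9  -20.3] z 33.4 yaw 169.0 rp [-177.9   -3.4] F [-2.3 -0.2  1.8] grip 0.00 j [ -7.  16. -32.  45.  -2.   4.]
```

View pics/b3.png

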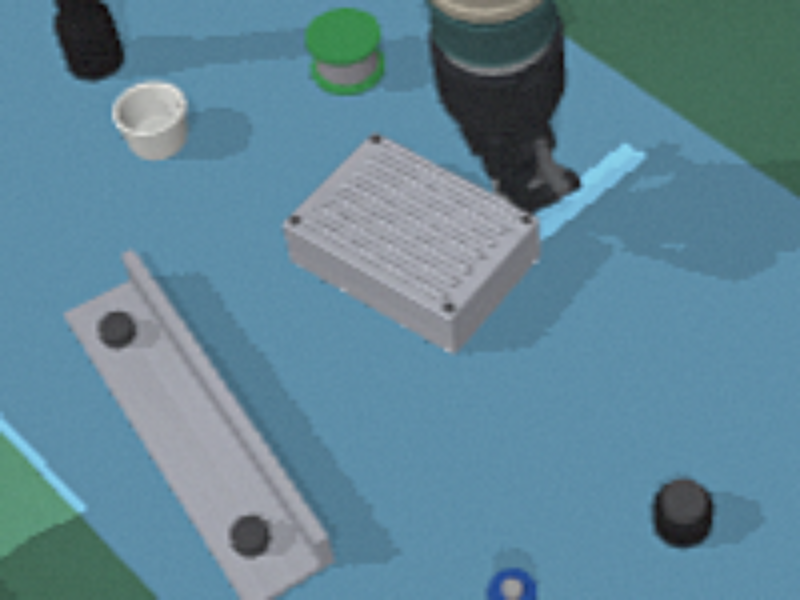

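The scene crop shows the module's corners at A (293,220), B (376,138), C (527,220) and D (450,307), with the finger behind C.

```bash
cat >> h.py <<'E'
def spts(l,z=42):
    c=read_camera("scene");q=fen(ray(c,[(140+x/4-.4,160+y/4-.4) for x,y in l],z));print(np.round(q,1).tolist())
    d=(q[3]+q[2]-q[0]-q[1]) # A,B,C,D : long axis
    print("centre",np.round(q.mean(0),1),"long axis - fence y %.1f"%((np.degrees(np.arctan2(d[1],d[0]))-90+90)%180-90),np.round(np.linalg.norm(q-np.roll(q,-1,0),axis=1),1))
E
python3 -c "
from h import *
spts([(290,222),(376,135),(531,222),(452,312)])"
```

```text
[[-89.2, -73.2], [-168.7, -103.3], [-208.6, 13.0], [-133.0, 41.5]]
centre [-149.9  -30.5] long axis - fence y 19.9 [ 85.  122.9  80.8 122.8]
```

```bash
python3 -m crank '[[[0.01,0,-0.003,0],[0,0.01,0,0],[0,0.009,0,0],[-0.003,0.002,0,0],[-0.006,0,0,0],[-0.006,0,0,0],[-0.006,0,0,0],[-0.006,0,0,0]]]'; python3 -c "
from h import *
st()"; python3 -m crank '[[[-0.006,0,0,0.8],[-0.006,0,0,0],[-0.006,0,0,0],[0,0,0,0],[0,0,0,0],[0,0,0,0],[0,0,0,0],[0,0,0,0]]]'; python3 -c "
from h import *
st();c=read_camera('scene');cv2.imwrite('pics/b4.png',cv2.resize(c['pixels'][160:310,140:340,::-1],None,fx=4,fy=4))"
```

```text
time_s: 8.75
tool_pos: [482.0, 20.6, 33.8]
ee_rot: [-178.2, -4.6, 169.2]
ft_force: [-7.2, 2.5, 5.0]
gripper_width: -0.0
t 8.75 TCPfence [-212.8    5.6] z 33.8 yaw 169.2 rp [-178.2   -4.6] F [-7.2  2.5  5. ] grip -0.00 j [ -4.  18. -30.  47.  -1.   6.]
time_s: 9.42
tool_pos: [491.0, 21.9, 30.3]
ee_rot: [-178.2, -5.9, 168.7]
ft_force: [-2.3, 0.4, 0.9]
gripper_width: 0.003
t 9.42 TCPfence [-204.2    8.3] z 30.3 yaw 168.7 rp [-178.2   -5.9] F [-2.3  0.4  0.9] grip 0.00 j [ -4.  20. -28.  49.  -1.   7.]
```

View pics/b4.png

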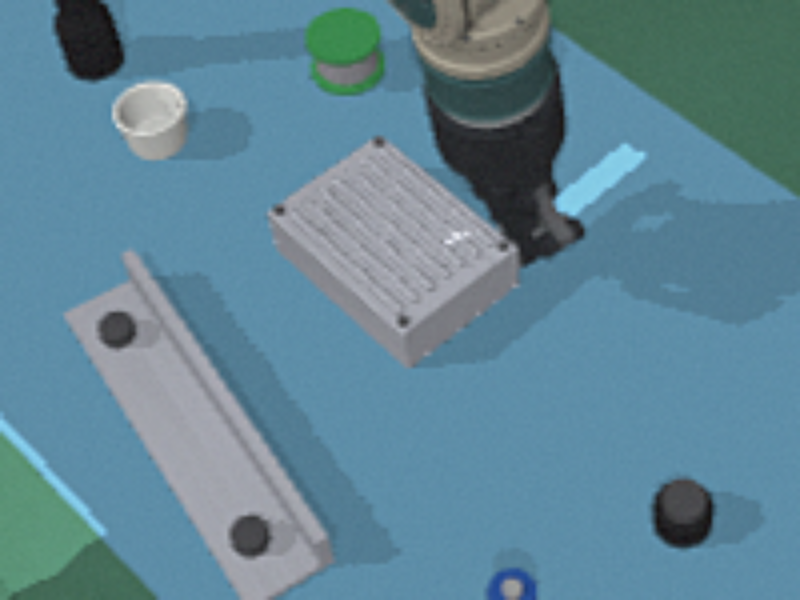

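```bash
python3 -c "
from h import *
spts([(271,214),(378,135),(516,247),(406,329)])"
```

```text
[[-82.8, -85.5], [-169.7, -102.5], [-190.3, 23.6], [-104.8, 36.1]]
centre [-136.9  -32.1] long axis - fence y 9.8 [ 88.6 127.8  86.5 123.6]
```

```bash
python3 -m crank '[[[0.02,-0.005,-0.005,-1.1],[0.02,-0.01,-0.005,0],[0.01,-0.01,0,0],[0,-0.01,0,0],[0,-0.005,0,0],[0,0,0,0],[0,0,0,0],[0,0,0,0]]]' 1 40; python3 -c "
from h import *
st();c=read_camera('scene');cv2.imwrite('pics/c1.png',cv2.resize(c['pixels'][160:310,140:340,::-1],None,fx=4,fy=4));mod('pics/c2.png')"
```

```text
time_s: 10.18
tool_pos: [442.8, -11.7, 47.7]
ee_rot: [-178.5, -5.1, 169.7]
ft_force: [0.5, -0.6, -0.1]
gripper_width: 0.999
t 10.18 TCPfence [-245.7  -33.2] z 47.7 yaw 169.7 rp [-178.5   -5.1] F [ 0.5 -0.6 -0.1] grip 1.00 j [ -9.  13. -34.  48.  -1.   1.]
module fence c [-59.8 -23.8] size [20.3 66.1] long axis vs fence y 3.7 deg
[[-72.0, 8.0], [-68.0, -57.0], [-48.0, -56.0], [-52.0, 10.0]]
```

View pics/c1.png

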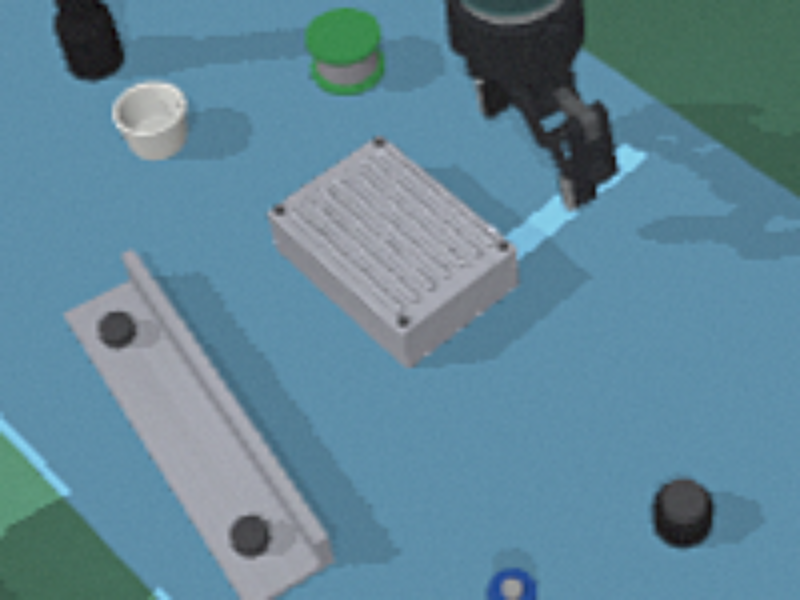

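View pics/c2.png

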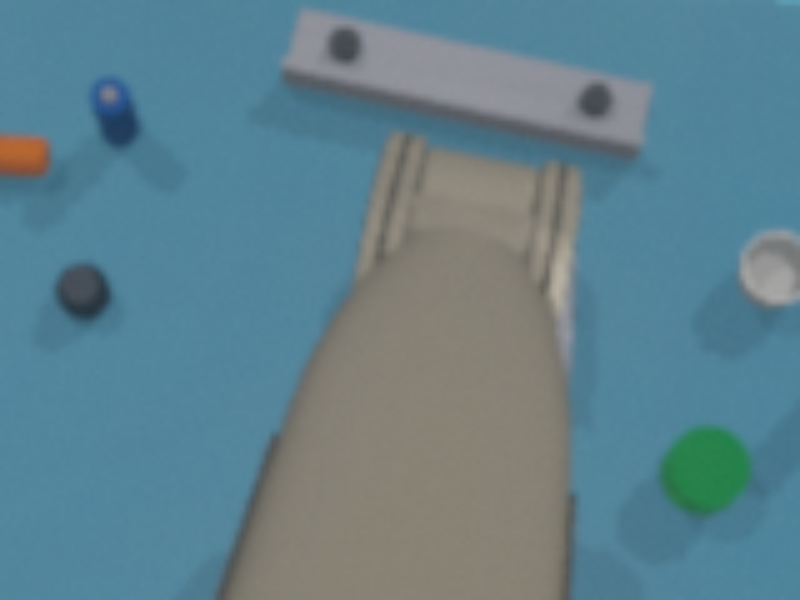

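```bash
python3 -m crank '[[[0,0,-0.03,0],[0,0,-0.03,0],[0,0,0,0],[0,0,0,0],[0,0,0,0],[0,0,0,0],[0,0,0,0],[0,0,0,0]]]'; python3 -m crank '[[[0.012,0,0,0],[0.012,0,0,0],[0.012,0,0,0],[0.012,0,0,0],[0,0,0,0],[0,0,0,0],[0,0,0,0],[0,0,0,0]]]'; python3 -m crank '[[[-0.04,0,0,0],[-0.04,0,0,0],[-0.04,0,0,0],[0,0,0,0],[0,0,0,0],[0,0,0,0],[0,0,0,0],[0,0,0,0]]]';python3 -c "
from h import *
st()"
```

```text
time_s: 10.95
tool_pos: [447.5, -9.1, 105.7]
ee_rot: [-178.5, -5.5, 169.9]
ft_force: [-0.4, 0.2, -0.0]
gripper_width: 0.998
time_s: 11.62
tool_pos: [390.4, 1.0, 108.3]
ee_rot: [-178.5, -5.9, 169.9]
ft_force: [0.6, -0.7, 0.3]
gripper_width: 1.0
time_s: 12.28
tool_pos: [511.1, -20.7, 92.0]
ee_rot: [-178.5, -6.1, 169.9]
ft_force: [-0.4, 0.2, 0.8]
gripper_width: 0.995
t 12.28 TCPfence [-176.9  -30. ] z 92.0 yaw 169.9 rp [-178.5   -6.1] F [-0.4  0.2  0.8] grip 1.00 j [ -9.  17. -22.  57.  -1.   1.]
```

```bash
python3 -m crank '[[[0.012,0,0,0],[0.012,0,0,0],[0.012,0,0,0],[0.012,0,0,0],[0,0,0,0],[0,0,0,0],[0,0,0,0],[0,0,0,0]]]';python3 -m crank '[[[0,0,0.014,0.1],[0,0,0.014,0],[0,0,0.014,0],[0,0,0.014,0],[0,0,0.01,0],[0,0,0,0],[0,0,0,0],[0,0,0,0]]]';python3 -c "
from h import *
st()"
```

```text
time_s: 12.95
tool_pos: [456.2, -10.7, 98.7]
ee_rot: [-178.5, -6.0, 170.0]
ft_force: [0.8, 0.7, 0.4]
gripper_width: 1.002
time_s: 13.62
tool_pos: [456.8, -12.7, 32.5]
ee_rot: [-178.5, -5.4, 169.8]
ft_force: [-0.6, -0.1, -0.2]
gripper_width: 1.003
t 13.62 TCPfence [-231.7  -31.7] z 32.5 yaw 169.8 rp [-178.5   -5.4] F [-0.6 -0.1 -0.2] grip 1.00 j [ -9.  16. -32.  47.  -1.   1.]
```

```bash
python3 -m crank '[[[-0.01,0,0.002,0],[-0.01,0,0.001,0],[-0.01,0,0,0],[-0.01,0,0,0],[-0.01,0,0,0],[-0.01,0,0,0],[0,0,0,0],[0,0,0,0]]]';python3 -c "
from h import *
st();c=read_camera('scene');cv2.imwrite('pics/c3.png',cv2.resize(c['pixels'][160:310,140:340,::-1],None,fx=4,fy=4))"
```

```text
time_s: 14.28
tool_pos: [513.1, -20.8, 24.7]
ee_rot: [-178.8, -6.7, 170.0]
ft_force: [-3.8, 1.7, 0.5]
gripper_width: 0.999
t 14.28 TCPfence [-174.9  -29.7] z 24.7 yaw 170.0 rp [-178.8   -6.7] F [-3.8  1.7  0.5] grip 1.00 j [ -9.  22. -25.  50.  -1.   1.]
```

View pics/c3.png

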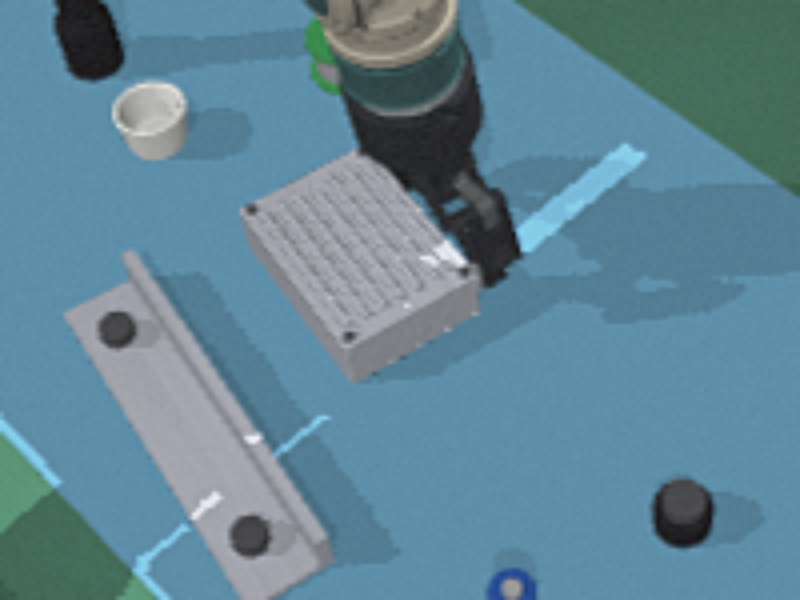

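Now A is at (243,213), B (358,152), C (476,270) and D (350,345), and both fingers are against the rear face.

```bash
python3 -c "
from h import *
spts([(242,214),(358,150),(478,272),(351,347)])
spts([(123,255),(325,552),(325,552),(123,255)],30)"
```

```text
[[-68.3, -96.0], [-152.9, -99.1], [-161.4, 26.0], [-72.3, 28.3]]
centre [-113.7  -35.2] long axis - fence y 2.9 [ 84.7 125.3  89.1 124.4]
[[3.4, -119.9], [3.6, 126.7], [3.6, 126.7], [3.4, -119.9]]
centre [3.5 3.4] long axis - fence y -90.0 [246.6   0.  246.6   0. ]
```

```bash
python3 -m crank '[[[-0.008,0,-0.001,0],[-0.012,0,-0.0015,0],[-0.012,0,-0.0015,0],[-0.012,0,-0.0015,0],[-0.008,0,-0.001,0],[0,0,0,0],[0,0,0,0],[0,0,0,0]]]';python3 -c "
from h import *
st();c=read_camera('scene');cv2.imwrite('pics/c4.png',cv2.resize(c['pixels'][160:310,140:340,::-1],None,fx=4,fy=4))"
```

```text
time_s: 15.1
tool_pos: [541.7, -26.0, 25.3]
ee_rot: [-178.6, -9.5, 169.9]
ft_force: [-1.4, -0.6, 0.7]
gripper_width: 1.002
t 15.10 TCPfence [-145.9  -29.8] z 25.3 yaw 169.9 rp [-178.6   -9.5] F [-1.4 -0.6  0.7] grip 1.00 j [ -9.  26. -19.  55.  -1.   1.]
```

View pics/c4.png

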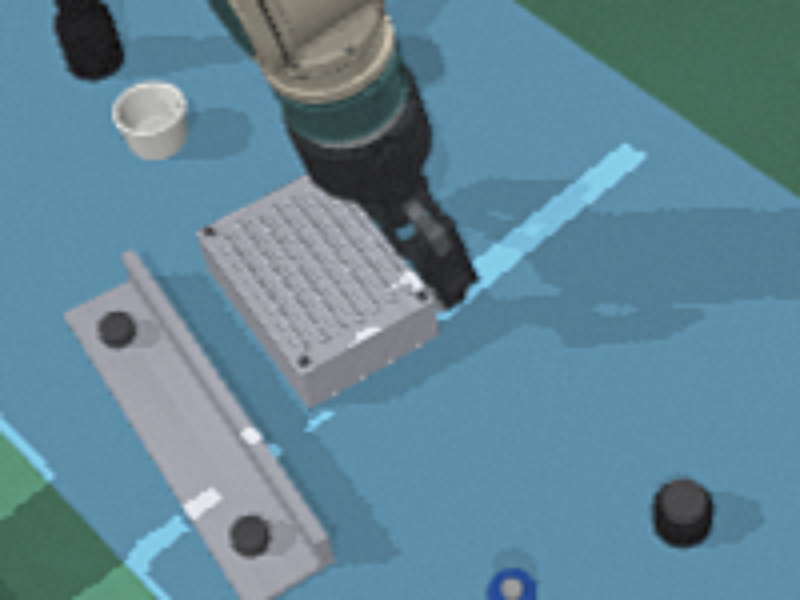

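```bash
python3 -m crank '[[[-0.012,0,-0.002,0],[-0.015,0,-0.0025,0],[-0.015,0,-0.0025,0],[0,0,0,0],[0,0,0,0],[0,0,0,0],[0,0,0,0],[0,0,0,0]]]';python3 -c "
from h import *
st();c=read_camera('scene');cv2.imwrite('pics/c5.png',cv2.resize(c['pixels'][160:310,140:340,::-1],None,fx=4,fy=4))"
```

```text
time_s: 15.82
tool_pos: [570.6, -31.1, 25.7]
ee_rot: [-178.5, -11.0, 169.9]
ft_force: [-1.1, 0.1, 1.5]
gripper_width: 1.0
t 15.82 TCPfence [-116.5  -29.7] z 25.7 yaw 169.9 rp [-178.5  -11. ] F [-1.1  0.1  1.5] grip 1.00 j [ -9.  29. -13.  58.  -1.   1.]
```

View pics/c5.png

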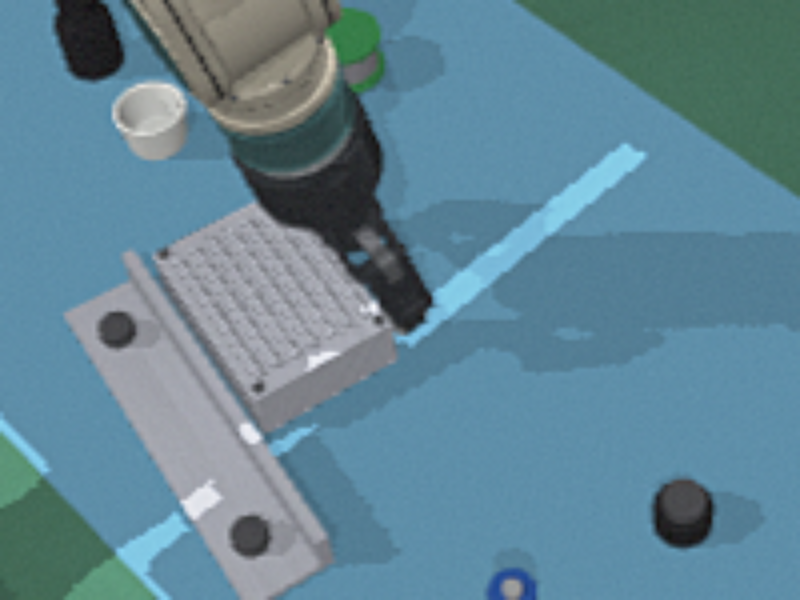

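```bash
python3 -c "
from h import *
spts([(154,257),(154,257),(256,393),(256,393)])"
```

```text
[[-9.2, -97.6], [-9.2, -97.6], [-12.6, 24.1], [-12.6, 24.1]]
centre [-10.9 -36.8] long axis - fence y 1.6 [  0.  121.7   0.  121.7]
```

```bash
python3 -m crank '[[[-0.01,0,-0.002,0],[-0.01,0,-0.002,0],[0,0,0,0],[0,0,0,0],[0,0,0,0],[0,0,0,0],[0,0,0,0],[0,0,0,0]]]';python3 -c "
from h import *
st();c=read_camera('scene');cv2.imwrite('pics/c6.png',cv2.resize(c['pixels'][160:310,140:340,::-1],None,fx=4,fy=4))"
```

```text
time_s: 16.58
tool_pos: [576.6, -31.5, 25.1]
ee_rot: [-178.6, -12.7, 169.8]
ft_force: [-1.5, 0.3, -0.3]
gripper_width: 1.002
t 16.58 TCPfence [-110.5  -29. ] z 25.1 yaw 169.8 rp [-178.6  -12.7] F [-1.5  0.3 -0.3] grip 1.00 j [ -9.  31. -11.  61.  -1.   1.]
```

View pics/c6.png

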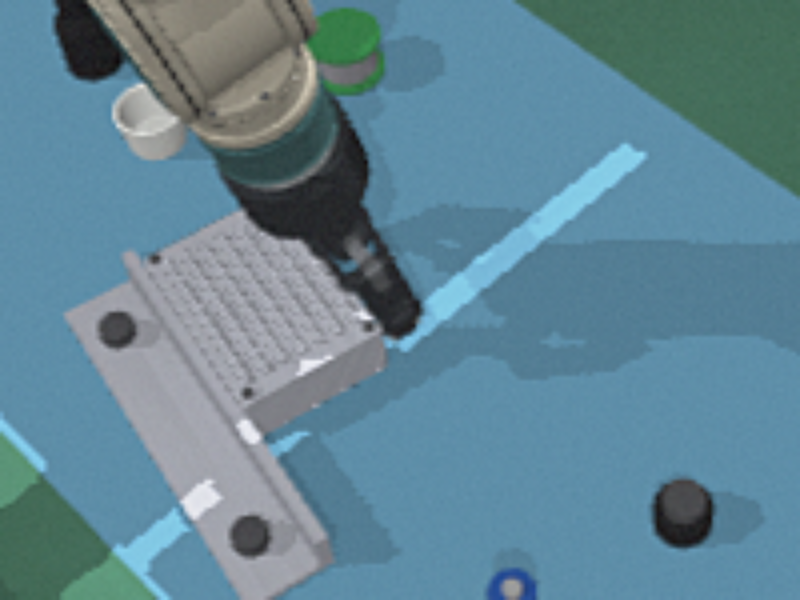

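```bash
python3 -m crank '[[[-0.01,0,-0.002,0],[-0.01,0,-0.002,0],[0,0,0,0],[0,0,0,0],[0,0,0,0],[0,0,0,0],[0,0,0,0],[0,0,0,0]]]';python3 -c "
from h import *
st();c=read_camera('scene');cv2.imwrite('pics/c7.png',cv2.resize(c['pixels'][160:310,140:340,::-1],None,fx=4,fy=4))"
```

```text
time_s: 17.3
tool_pos: [576.1, -31.4, 25.3]
ee_rot: [-178.5, -15.3, 169.7]
ft_force: [-2.4, -0.5, -0.2]
gripper_width: 1.001
t 17.30 TCPfence [-111.1  -29. ] z 25.3 yaw 169.7 rp [-178.5  -15.3] F [-2.4 -0.5 -0.2] grip 1.00 j [-9. 32. -9. 64. -1.  1.]
```

View pics/c7.png

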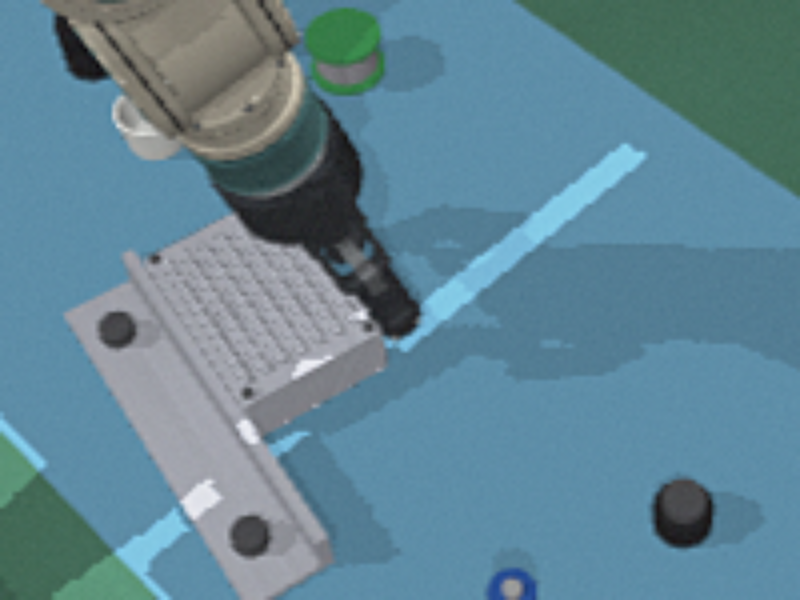

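The last push moved nothing: the screw corner stayed at (155,258) and the arm only tilted, so the module is against the fence. I'll retreat and measure.

```bash
python3 -m crank '[[[0.01,0,0.002,0],[0.015,0,0.003,0],[0.02,0,0,0],[0.03,0,-0.01,0],[0.02,0,-0.03,0],[0.01,0,-0.03,0],[0,0.02,-0.03,0],[0,0.03,-0.01,0]]]';python3 -m crank '[[[0,0.04,0,0],[0,0.04,0,0],[0,0.04,0,0],[0,0.04,0,0],[0,0.04,0,0],[0,0.03,0,0],[0,0,0,0],[0,0,0,0]]]';python3 -c "
from h import *
st();c=read_camera('scene');cv2.imwrite('pics/d1.png',cv2.resize(c['pixels'][160:310,140:340,::-1],None,fx=4,fy=4));mod('pics/d2.png')"
```

```text
time_s: 18.02
tool_pos: [510.2, 31.3, 154.0]
ee_rot: [-178.3, -15.0, 169.3]
ft_force: [1.0, -0.7, -1.1]
gripper_width: 0.997
time_s: 18.68
tool_pos: [564.9, 273.0, 157.1]
ee_rot: [-179.0, -13.2, 169.6]
ft_force: [-0.8, -0.5, 0.5]
gripper_width: 0.999
t 18.68 TCPfence [-176.   268.6] z 157.1 yaw 169.6 rp [-179.   -13.2] F [-0.8 -0.5  0.5] grip 1.00 j [18. 27.  1. 76.  5. 27.]
module fence c [-69.8 -37.9] size [ 49.8 134.2] long axis vs fence y 12.8 deg
[[-109.0, 22.0], [-79.0, -109.0], [-31.0, -98.0], [-60.0, 33.0]]
```

View pics/d1.png

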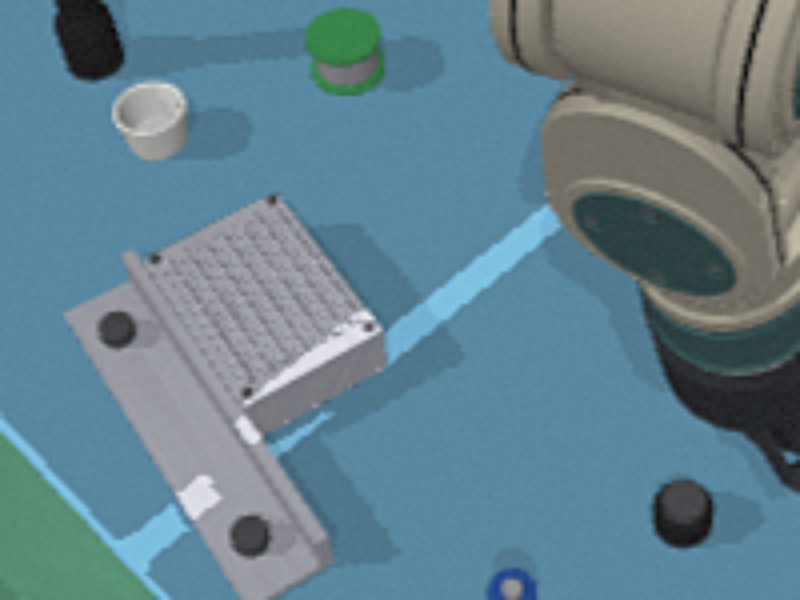

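View pics/d2.png

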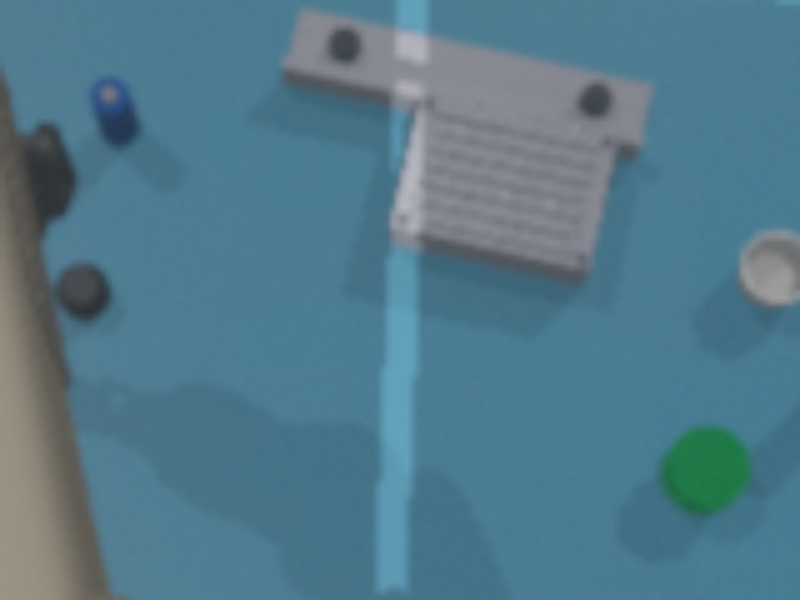

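```bash
python3 -c "
from h import *
q=pts([(392,236),(584,270)]);f=pts([(285,74),(640,154)],0);f2=pts([(288,64),(642,144)],30)
for a in(q,f,f2):
  d=a[0]-a[1];print(np.degrees(np.arctan2(-d[0],d[1])),a.mean(0))
spts([(147,260),(274,193),(384,327),(249,404)])"
python3 - <<'E'
import cv2
c=cv2.imread('pics/d1.png');
from bench import read_camera
p=read_camera('scene')['pixels'][205:275,160:250,::-1]
cv2.imwrite('pics/d3.png',cv2.resize(p,None,fx=8,fy=8,interpolation=cv2.INTER_CUBIC))
E
```

```text
[[-101.8, 23.6], [-96.8, -99.5]]
[[4.9, 119.7], [2.3, -122.3]]
[[0.7, 115.7], [-2.0, -120.0]]
2.358756004084776 [-99.29658509 -37.96277421]
-0.6128021041916778 [ 3.57328757 -1.30660133]
-0.6657799047674005 [-0.62425469 -2.12523885]
[[-4.8, -98.0], [-92.4, -99.2], [-95.1, 27.4], [-5.9, 28.2]]
centre [-49.5 -35.4] long axis - fence y 0.9 [ 87.7 126.7  89.2 126.2]
```

View pics/d3.png

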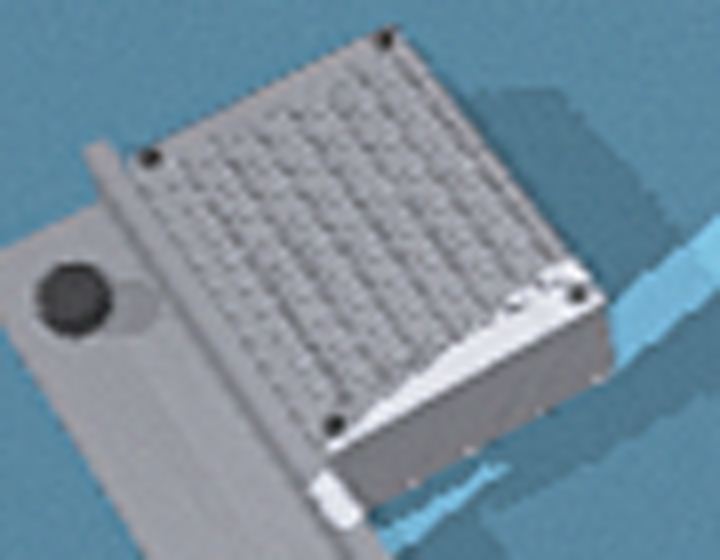

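The two views disagree on skew (0.9° in scene, about 3° in top), and there may be a few mm of gap. I'll fit the bottom edges, both on z=0 in the same camera, so the calibration bias cancels.

```bash
cat >> h.py <<'E'
def edge(img,cols,r0,r1):
    # scan upwards from mat (row r1) to metal: subpixel saturation crossing
    h=cv2.cvtColor(img,cv2.COLOR_BGR2HSV)[:,:,1].astype(float);o=[]
    for u in cols:
        s=h[r0:r1,u]
        i=len(s)-1
        while i>0 and s[i]>75:i-=1
        if 0<i<len(s)-1: o.append((u,r0+i+(75-s[i])/(s[i+1]-s[i])))
    return np.array(o,float)
def line(p):
    for _ in range(3):
        vx,vy,x,y=cv2.fitLine(p.astype(np.float32),cv2.DIST_HUBER,0,.01,.01).ravel()
        e=np.abs((p[:,0]-x)*vy-(p[:,1]-y)*vx);p=p[e<max(2.5*np.median(e),.5)]
    return (np.array([x,y]),np.array([vx,vy]),len(p),np.median(e),p)
def gap():
    c=read_camera("top");im=np.ascontiguousarray(c["pixels"][:,:,::-1])
    f=edge(cv2.imread("pics/top0.png"),list(range(270,287))+list(range(297,335)),140,168)
    m=edge(im,list(range(297,325)),165,200)
    F=line(fen(ray(c,f,0)));M=line(fen(ray(c,m,0)))
    print("fence",F[:4],"module rear",M[:4])
    t=F[1]*np.sign(F[1][1]);n=np.array([t[1],-t[0]]);m2=M[1]*np.sign(M[1][1])
    print("dist (flush 92):",(F[0]-M[4].mean(0))@n,"ends",(F[0]-M[4])@n if 0 else [round(float((F[0]-(M[0]+k*m2))@n),1) for k in(-55,55)],"skew deg",np.degrees(np.arctan2(t[0]*m2[1]-t[1]*m2[0],t@m2)))
E
python3 -c "
from h import *
np.set_printoptions(precision=2,suppress=True)
gap()"
```

```text
fence (array([ -2.01, -23.27], dtype=float32), array([0.01, 1.  ], dtype=float32), 47, np.float64(0.14278472942098153)) module rear (array([-93.62, -49.22], dtype=float32), array([0.01, 1.  ], dtype=float32), 28, np.float64(0.13836337305577356))
dist (flush 92): 91.37078498035468 ends [91.2, 91.6] skew deg 0.1607758
```

The rear bottom edge is 91.4 mm from the fence face (92 is flush) and 0.2° off parallel. The module's centre is about 35 mm from the fence's middle, and the other things are where they were. I'm handing it in.

```bash
python3 -c "
from bench import *
print(job_done())"
```

```text
the job is handed in; nothing more can be done
None
```

I turned the power module square with fingertip pushes, pushed it flush against the fence, backed the arm off, and handed the job in at about 19 s of the 61 s allowed. `job_done()` gives no verdict, so the result rests on my own measurements.

**What I did:** I turned it clockwise about 70°. With the gripper shut, I first pushed near the far corner sideways, then near the rear-left corner forwards. During the turn its centre stayed well over 100 mm from the fence. I then pushed it forward with both open fingers on the rear long side.

**Last checks:**
- **Flush and square:** with both edges fitted on the bench plane in the top camera, the rear bottom edge is 91.4 mm from the fence face (flush is 92 mm). The skew is about 0.2° (limit about 2.9°).
- **Along the fence:** the centre is about 35 mm from the fence's middle (limit 55 mm), so no end overhangs.
- **Contact:** the final push moved nothing further, which fits contact with the fence. The arm was clear of the module at hand-in.
- **Other things:** the pot, spool, knob and cell look unmoved in the last pictures. I did not measure them, and in the last crops the torch showed only partly and the screwdriver not at all.

**Disagreements and faults:**
- **Rough corner readings:** before the edge fit, hand-picked corners gave about 1° of skew in the scene view and 3° in the top view, with an apparent gap of 5–7 mm. I trusted the edge fit because it compares both edges in one camera and plane, so calibration error cancels.
- **Tool tilt:** the tool tilted gradually to about 15° while pushing, because each row starts from the measured pose under load. I found no way to straighten it and worked with it. I saw no sign of the module lifting or tipping, though I had no direct measure of its height or tilt.

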